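Fetch the ring from behind the display stands for the microscope

TASK

The ring in the white holder is boxed in by the three tall jewellery stands on the display board and is wanted under the microscope: first clear all three stands to the cork mat, standing upright and wholly on it, and leave the ring holder where it is until all three are there. Then stand the ring holder upright in the middle of the black disc on the microscope's base plate, and only after that put each stand back upright in the middle of the pad of its own colour. Never knock a stand or the ring over, and leave the little dish of stones where it is.

Things in the scene. Friction and masses are not known exactly. Their poses are not given: they have to be found in the camera images.
- ring_post_mid (a point): red ring display stand: an upright round post 26 mm in diameter (narrower in the top 8 mm), a gold ring round it 50 mm up; round 50 mm base of the same colour; 124 mm tall, about 0.26 kg; starts on the pad of its colour. This point: on its upright axis, 62 mm above its underside; z up. Grip across the post 95 to 110 mm above its underside
- earring_panel_mid (a point): blue earring display stand: an upright flat panel 12 mm thick along its own x axis and 60 mm wide along its own y axis, gold studs on its -x face below 70 mm; round 50 mm base of the same colour; 124 mm tall, about 0.26 kg; starts on the pad of its colour. This point: on its upright axis, 62 mm above its underside; z up. Grip across the 12 mm thickness 95 to 110 mm above its underside
- bracelet_bar_mid (a point): green bracelet T-bar stand: a level round bar 24 mm in diameter and 80 mm long, along its own y axis, its axis 112 mm above the underside, on a thin 14 mm post; bangles near the bar's ends; round 50 mm base of the same colour; 124 mm tall, about 0.26 kg; starts on the pad of its colour. This point: on its upright axis, 62 mm above its underside; z up. Grip across the middle of the bar, closing along its own x axis
- ring_holder_mid (a point): white ring holder: a block 44 x 44 mm and 34 mm high, 0.12 kg, with a gold ring and stone standing up from it, 56 mm tall in all; it stands on the display board among the stands. This point is at the centre of the block, 17 mm above its underside; x and y axes along its sides, z up. Grip the block across two opposite sides
- pad_red: the red square pad, 72 x 72 mm, 3 mm thick, fixed on the dark wooden display board: the place of the red ring post. Origin at the centre of its underside; z up; its x and y axes run along its sides, x pointing away from the board's front
- pad_blue: the blue square pad, 72 x 72 mm, 3 mm thick, fixed on the dark wooden display board: the place of the blue earring panel. Origin at the centre of its underside; z up; its x and y axes run along its sides, x pointing away from the board's front
- pad_green: the green square pad, 72 x 72 mm, 3 mm thick, fixed on the dark wooden display board: the place of the green bracelet bar. Origin at the centre of its underside; z up; its x and y axes run along its sides, x pointing away from the board's front
- mat: the cork mat, the side area, 240 mm along its own x axis and 160 mm along its own y axis, 4 mm thick, fixed, on the robot's right. Origin at the centre of its underside, z up. There is room for the three stands in a row along x, 80 mm apart
- spot: the black disc, 70 mm in diameter and 3 mm thick, fixed on the white base plate of the microscope on the robot's left: where the ring holder goes. Origin at the centre of its underside; z up, x axis along the plate's side. The microscope's column is at the plate's far outer corner, more than 120 mm from the disc's centre, and reaches above 0.3 m
- dish: small round steel dish of coloured stones, 44 mm across and 18 mm high, loose, at the back left of the display board: leave it alone. Origin at the centre of its underside

How it is judged (in metres and radians):
On the way, in this order (a step that is already met when the one before it is completed fails the run):
1. all three stands stand upright and at rest on the cork mat, the ring holder not yet moved away (within 40 mm of its start) (x of ring_post_mid in the frame of mat between -0.105 and 0.105 m and y of ring_post_mid in the frame of mat between -0.065 and 0.065 m and z of each of ring_post_mid, earring_panel_mid, bracelet_bar_mid in the frame of mat below 0.072 m and angle between each of ring_post_mid, earring_panel_mid, bracelet_bar_mid's own z axis and vertical below 0.1 rad and linear speed of each of ring_post, earring_panel, bracelet_bar below 0.03 m/s and x of earring_panel_mid in the frame of mat between -0.105 and 0.105 m and y of earring_panel_mid in the frame of mat between -0.065 and 0.065 m and x of bracelet_bar_mid in the frame of mat between -0.105 and 0.105 m and y of bracelet_bar_mid in the frame of mat between -0.065 and 0.065 m and distance of ring_holder_mid from where it was at the start of the episode below 0.04 m), for 0.2 s.
2. the ring holder stands at rest on the black disc while the three stands are still on the cork mat (horizontal distance between ring_holder_mid and spot below 0.015 m and z of ring_holder_mid in the frame of spot below 0.026 m and angle between each of ring_holder_mid, ring_post_mid, earring_panel_mid, bracelet_bar_mid's own z axis and vertical below 0.1 rad and linear speed of each of ring_holder, ring_post, earring_panel, bracelet_bar below 0.03 m/s and x of ring_post_mid in the frame of mat between -0.105 and 0.105 m and y of ring_post_mid in the frame of mat between -0.065 and 0.065 m and z of each of ring_post_mid, earring_panel_mid, bracelet_bar_mid in the frame of mat below 0.072 m and x of earring_panel_mid in the frame of mat between -0.105 and 0.105 m and y of earring_panel_mid in the frame of mat between -0.065 and 0.065 m and x of bracelet_bar_mid in the frame of mat between -0.105 and 0.105 m and y of bracelet_bar_mid in the frame of mat between -0.065 and 0.065 m), for 0.2 s.
At the end, for the whole second after the job is handed in: The ring holder stands upright on the black disc, its centre within 15 mm of the disc's centre, and each stand stands upright on the pad of its own colour, its axis within 15 mm of the pad's centre; all released and at rest (horizontal distance between ring_holder_mid and spot below 0.015 m and z of ring_holder_mid in the frame of spot below 0.026 m and angle between each of ring_holder_mid, ring_post_mid, earring_panel_mid, bracelet_bar_mid's own z axis and vertical below 0.1 rad and linear speed of each of ring_holder, ring_post, earring_panel, bracelet_bar below 0.03 m/s and horizontal distance between ring_post_mid and pad_red below 0.015 m and z of ring_post_mid in the frame of pad_red below 0.071 m and horizontal distance between earring_panel_mid and pad_blue below 0.015 m and z of earring_panel_mid in the frame of pad_blue below 0.071 m and horizontal distance between bracelet_bar_mid and pad_green below 0.015 m and z of bracelet_bar_mid in the frame of pad_green below 0.071 m); the robot touches nothing.
It fails at once if a stand or the ring holder is knocked over (angle between any of ring_post_mid, earring_panel_mid, bracelet_bar_mid, ring_holder_mid's own z axis and vertical above 1 rad).
It fails at once if the dish of stones is shifted by more than 20 mm (distance of dish from where it was at the start of the episode above 0.02 m).
It also fails if it takes over 144 s, if anything falls off the work surface, if the arm or the gripper's body presses on something with over 40 N, if the wrist force passes 120 N, or if a joint passes its speed limit or range.

ROBOT

A 6-joint arm with a two-finger parallel gripper is mounted at the origin on the work surface. World frame = base frame: x ahead of the robot, y to its left, z up, the work surface at z = 0. Lengths are in m, angles in degrees, forces in N, time in s.
With the tool pointing down it reaches from about 0.25 to 0.725 m from the base axis. Payload 9.7 kg.
Tool frame: the origin (TCP) lies on the centre line of the jaws, within the pads' length; the fingertips stand bot.nose_length ahead of it and the grasp point (between the pads) lies 11 mm behind it (bot.nose_length is the distance from the TCP to the fingertips, in m); z points along the fingers, y is the line along which they close (so a half turn about z gives the same grasp; the last joint's range is limited). The gripper opens to 85 mm and grips with 20 to 120 N. Pads are 22 mm wide; open, the fingers measure 114 mm over their backs; the gripper's body (76 mm by 85 mm) begins 54 mm behind the grasp point. The pads swing forward as they close: fully open they stand 13 mm farther back than shut.
Start: joints at [66.406, 4.979, 10.078, 95.1, 0, 90], TCP at [0.22, 0.504, 0.239] pointing down, gripper open.
Joint ranges: [-179.16, 179.16], [-48.56, 103.87], [-65.8, 70.77], [-126.05, 130.52], [-82.76, 87.17], [-180, 180]. Speed limits (degrees/s): [127.2, 127.2, 147.25, 180, 180, 180].

INTERFACE

Orientations are given as [roll, pitch, yaw] about the fixed x, y, z axes, in that order (R = Rz(yaw) Ry(pitch) Rx(roll)).
In Python, from workcell import bot gives the robot as it stands. The module is installed in compiled form; this text tells all that it offers.
- The arm moves only by the shell command python3 -m inch 'ROWS' [OPENING] [FORCE]. ROWS is JSON, a list of rows, each a list of 4 numbers: the shift along the world's x, y, z in cm, then the turn about the world's z in degrees. A call has exactly 8 rows; each row is the pose to reach, as a shift and turn from the pose commanded when the call began; what a row does not reach only later rows make up. A row lasts 1/8 s, in which the tool goes at most 62.5 mm and 10.7 degrees, less where a joint would pass 70% of its speed; a pose out of reach is approached as far as the arm can. A call with a gripper value outside its range is refused whole. OPENING is the finger opening in cm, from 0 to 8.54, set as the call begins (- or left out, the last holds). The fingers move at their own pace and stop on an object; FORCE is the grip in N (left out, the last holds). Time passes only in rows, so rows that repeat a pose let the fingers close, or fill a call up. It gives the time, the measured TCP pose, the force, the opening and the grip force at its end, in the units of the state.
- bot.get_obs(): the state, without advancing time (a new reading comes with each control period).
- bot.camera(name): name is "side" or "top" or "wrist"; returns a dict with "img" (420x560x3 uint8, red, green, blue), "fovy" (degrees; the focal length in pixels is half the picture's height over the tangent of half this angle, whatever the lens; pixels are square), "cx", "cy" (the principal point, pixels), "R" (3x3) and "t" (3): a world point X has camera coordinates R X + t; the wrist camera has in their place "mount" (4x4, takes a point from camera to tool coordinates, whose origin is the TCP and whose axes are the flange's). Camera axes: x right, y down, z forward; pixel columns grow to the right and rows downward; lengths in m; the calibration is good to about 2 mm. A picture is of the moment at which its call begins: read the wrist's pose just before it. There is no depth.
- bot.job_done(): hands the job in; it is judged then, once.
Trained networks look in a picture, given as the dict that the camera call returned (one of the last four; its "shot" number tells which), for a name from the list of things; names that differ only in an ending like _2 or _b are one class to them, and where a whole thing is asked for, a point or a joint stands for the part that bears it (a point fixed in the world has none). Each returns a list of dicts, best first, with "score" (0 to 1); they miss things now and then, are a little off and sometimes report something else, mostly with a low value. They report only what shows in the picture. A call takes as long as a camera call.
- bot.find_in(thing, picture): "point" ([column, row] in pixels, amid what is visible of it).
- bot.landmark_of(thing, picture): "point" ([column, row] in pixels: a listed point, or the origin of a listed thing).
The state is a dict: "time": time; "q": joint angles; "qd": joint speeds; "joint_efforts": joint torques, N m; "ee_pos": TCP position; "tcp_rot": TCP orientation; "wrist_force": force on the tool from outside, world axes, zero at the start; "torque": the same for the moment, N m; "opening": finger opening in m; "grasp_force": force on a finger pad.
Only numpy, scipy, OpenCV 4.12 (cv2) and the standard library are available. Lean on these libraries where they do the work, as an engineer would, in place of code of your own. Each camera call takes 0.05 s, during which the arm holds its last target. There are 200 camera calls.

## Working session

There is one attempt and no reset: what is moved stays moved. The work goes in short steps, Python scripts to look and compute and a shell command to move; the robot and the scene stay as the last step left them, time stands still between calls to the robot, and variables do not carry over. Pictures are saved under pics/ and viewed, at most 14 in all, crops included, and the job is handed in when it is done.

```bash
mkdir -p pics
cat > h.py <<'E'
import numpy as np, cv2
from workcell import bot
from scipy.spatial.transform import Rotation as Ro
def cam(name):
    o=bot.get_obs(); p=bot.camera(name)
    if name=="wrist":
        T=np.eye(4); T[:3,:3]=Ro.from_euler('xyz',o['tcp_rot'],degrees=True).as_matrix(); T[:3,3]=o['ee_pos']
        C=T@np.array(p['mount']); p['R']=C[:3,:3].T; p['t']=-p['R']@C[:3,3]
    return p
def ray(p,uv):
    f=210/np.tan(np.radians(p['fovy']/2)); R=np.array(p['R']); c=-R.T@np.array(p['t'])
    d=R.T@np.array([(uv[0]-p['cx'])/f,(uv[1]-p['cy'])/f,1]); return c,d
def onz(p,uv,z):
    c,d=ray(p,uv); return c+d*(z-c[2])/d[2]
def tri(rs):
    A=np.zeros((3,3));b=np.zeros(3)
    for c,d in rs:
        d=d/np.linalg.norm(d);M=np.eye(3)-np.outer(d,d);A+=M;b+=M@c
    return np.linalg.solve(A,b)
def proj(p,X):
    f=210/np.tan(np.radians(p['fovy']/2)); q=np.array(p['R'])@X+np.array(p['t']); return q[:2]/q[2]*f+[p['cx'],p['cy']]
def save(p,n): cv2.imwrite(f'pics/{n}.png',cv2.cvtColor(p['img'],cv2.COLOR_RGB2BGR))
T=['ring_post_mid','earring_panel_mid','bracelet_bar_mid','ring_holder_mid','pad_red','pad_blue','pad_green','mat','spot','dish']
E
python3 - <<'E'
from h import *
np.set_printoptions(precision=3,suppress=True)
o=bot.get_obs(); print(o['ee_pos'],o['tcp_rot'],o['opening'],bot.nose_length)
P={n:cam(n) for n in('side','top')}
for n in P: save(P[n],n+'0'); R=np.array(P[n]['R']); print(n,P[n]['fovy'],-R.T@np.array(P[n]['t']))
for t in T:
    rs=[]
    for n in P:
        L=bot.landmark_of(t,P[n])
        if L: rs.append(ray(P[n],L[0]['point'])); print(t,n,np.array(L[0]['point']),L[0]['score'],onz(P[n],L[0]['point'],0.02))
    if len(rs)==2: print('   tri',tri(rs))
E
```

```text
[0.22  0.504 0.239] [-179.925    0.002  156.404] 0.08544198120103057 0.008
side 55.16102257158289 [ 0.102 -0.592  0.538]
top 44.02935525482497 [0.352 0.024 1.27 ]
ring_post_mid side [279.1 182. ] 0.51 [0.629 0.146 0.02 ]
ring_post_mid top [269.7 208.1] 0.86 [0.569 0.075 0.02 ]
   tri [0.565 0.069 0.076]
earring_panel_mid side [277.4 206.9] 0.98 [0.557 0.052 0.02 ]
earring_panel_mid top [310.9 230.2] 0.84 [ 0.514 -0.025  0.02 ]
   tri [ 0.506 -0.023  0.08 ]
bracelet_bar_mid side [325.6 217.1] 0.74 [ 0.621 -0.045  0.02 ]
bracelet_bar_mid top [344.5 206.4] 0.94 [ 0.573 -0.108  0.02 ]
   tri [ 0.564 -0.103  0.075]
ring_holder_mid side [302.6 209.7] 0.72 [0.598 0.009 0.02 ]
ring_holder_mid top [305.  195.3] 0.58 [ 0.601 -0.012  0.02 ]
   tri [ 0.592 -0.008  0.032]
pad_red side [274.6 207.3] 0.52 [0.551 0.055 0.02 ]
pad_red top [271.9 210.6] 0.72 [0.563 0.069 0.02 ]
   tri [0.564 0.071 0.007]
pad_blue side [279.1 231.6] 0.53 [ 0.504 -0.029  0.02 ]
pad_blue top [311.7 228.7] 0.82 [ 0.518 -0.027  0.02 ]
   tri [ 0.514 -0.025  0.015]
pad_green side [325.7 241. ] 0.62 [ 0.564 -0.111  0.02 ]
pad_green top [343.3 205.3] 0.6 [ 0.575 -0.105  0.02 ]
   tri [ 0.575 -0.104  0.011]
mat side [377.6 339.1] 0.78 [ 0.467 -0.345  0.02 ]
mat top [438.7 242.8] 0.7 [ 0.483 -0.333  0.02 ]
   tri [ 0.483 -0.337  0.001]
spot side [208.5 165.3] 0.59 [0.523 0.337 0.02 ]
spot top [156.  226.4] 0.9 [0.525 0.351 0.02 ]
   tri [0.528 0.353 0.012]
dish side [301.4 201.6] 0.65 [0.617 0.038 0.02 ]
dish top [277.3 177.5] 0.54 [0.646 0.056 0.02 ]
   tri [ 0.644  0.06  -0.   ]
```

View pics/top0.png

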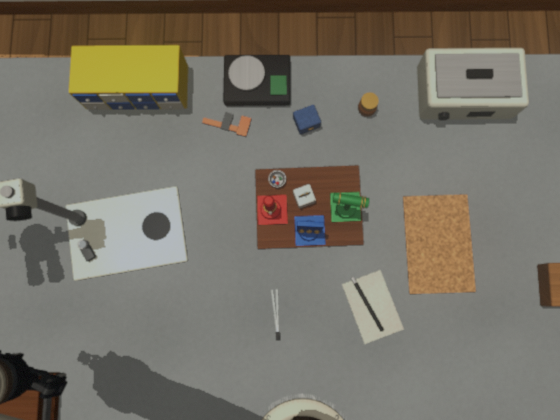

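View pics/side0.png

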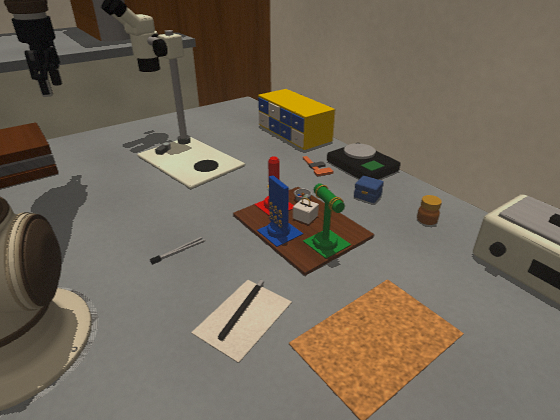

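Top view: the board holds red (270,208), blue (311,230), green (345,206), holder (305,196) and dish (277,178). The mat is at (438,243) and the disc at (156,226). Next I move over the board for a closer look with the wrist camera.

```bash
python3 -m inch '[[2,-5.5,1.5,-8],[4,-11,3,-16],[6,-16.5,4.5,-24],[8,-22,6,-32],[10,-27.5,7.5,-40],[12,-33,9,-48],[14,-38.5,10,-57],[16,-44,10,-66]]' 8.5
python3 -m inch '[[1.5,-2,0,0],[3,-4,0,0],[5,-6,0,0],[7,-8,0,0],[7,-8,0,0],[7,-8,0,0],[7,-8,0,0],[7,-8,0,0]]'
cat > look.py <<'E'
import sys
from h import *
np.set_printoptions(precision=4,suppress=True)
def look(cams,things,name=None):
    P={n:cam(n) for n in cams}
    if name: save(P[cams[0]],name)
    out={}
    for t in things:
        rs=[]
        for n in P:
            L=bot.landmark_of(t,P[n])
            if L:
                rs.append(ray(P[n],L[0]['point'])); print(t,n,np.array(L[0]['point']),L[0]['score'],'z.015',onz(P[n],L[0]['point'],.015)[:2],'z.075',onz(P[n],L[0]['point'],.075)[:2])
        if len(rs)>1: out[t]=tri(rs); print('   tri',out[t])
    return P,out
if __name__=='__main__':
    o=bot.get_obs(); print(o['time'],o['ee_pos'],o['tcp_rot'],o['q'])
    look(sys.argv[2].split(','),sys.argv[3].split(',') if len(sys.argv)>3 else T,sys.argv[1])
E
python3 look.py w1 wrist,top
```

```text
time: 2.1
ee_pos: [0.3806, 0.0622, 0.3403]
tcp_rot: [179.9, -0.0, 90.1]
wrist_force: [0.4, 0.7, -0.8]
opening: 0.085
grasp_force: 0.0
time: 3.1
ee_pos: [0.4498, -0.0155, 0.3396]
tcp_rot: [180.0, -0.0, 90.5]
wrist_force: [0.3, -0.6, -0.1]
opening: 0.0852
grasp_force: 0.0
3.1 [ 0.4498 -0.0155  0.3396] [179.966   -0.0017  90.4501] [ -1.9782  -5.0735  11.4813 106.5209   0.0032  87.5716]
ring_post_mid top [268.2 206. ] 0.42 z.015 [0.5752 0.0785] z.075 [0.5645 0.0759]
earring_panel_mid wrist [336.1 171.1] 0.9 z.015 [ 0.5189 -0.0254] z.075 [ 0.5098 -0.0142]
bracelet_bar_mid wrist [380. 248.] 0.76 z.015 [ 0.5852 -0.1325] z.075 [ 0.5674 -0.1073]
ring_holder_mid wrist [397.7 155.8] 0.94 z.015 [ 0.5966 -0.005 ] z.075 [0.5774 0.0035]
pad_red top [273.9 209.7] 0.63 z.015 [0.5659 0.0645] z.075 [0.5557 0.0626]
pad_green wrist [368.8 229.5] 0.89 z.015 [ 0.5676 -0.1055] z.075 [ 0.5521 -0.0838]
mat wrist [378.6 251.7] 0.61 z.015 [ 0.5838 -0.1381] z.075 [ 0.5662 -0.1122]
mat top [440.5 242.3] 0.74 z.015 [ 0.4844 -0.3392] z.075 [ 0.4781 -0.3218]
   tri [ 0.5603 -0.2844 -0.1083]
spot top [158.9 226.2] 0.7 z.015 [0.526  0.3455] z.075 [0.5177 0.3301]
dish wrist [438. 103.] 0.84 z.015 [0.6394 0.06  ] z.075 [0.6146 0.06  ]
```

View pics/w1.png

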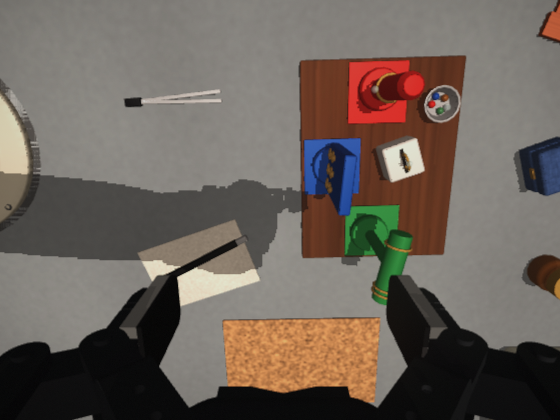

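The wrist view shows the blue panel near (341,180), green bar about (392,267), holder block about (402,160) turned roughly 15°, and pads red (378,92), blue (332,167), green (372,231). I'll take a zoomed crop to read the angles.

```bash
python3 -c "
import cv2
a=cv2.imread('pics/w1.png')[55:310,295:470]
cv2.imwrite('pics/w1z.png',cv2.resize(a[75:],None,fx=3.3,fy=3.3,interpolation=cv2.INTER_CUBIC))"
```

```text
(no output)
```

View pics/w1z.png

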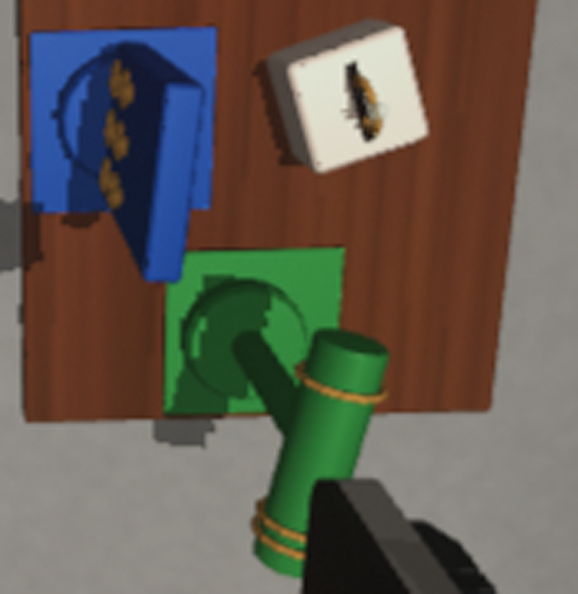

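Run:
```python
from h import *
np.set_printoptions(precision=4,suppress=True)
p=cam('wrist')
def g(pts,z): return np.array([onz(p,(295+u/3.3,130+v/3.3),z)[:2] for u,v in pts])
def info(n,pts,z):
    a=g(pts,z); print(n,a.mean(0),'sides',[np.linalg.norm(a[i]-a[i-1]) for i in range(len(a))],'ang',[np.degrees(np.arctan2(*(a[i]-a[i-1])[::-1])) for i in range(len(a))])
B=.012
info('blue top',[(165,83),(203,86),(180,280),(143,278)],B+.127)
info('holder',[(287,68),(402,27),(429,132),(320,173)],B+.034)
info('padb',[(30,33),(216,28),(208,208),(34,213)],B+.003)
info('padg',[(167,254),(345,247),(340,408),(165,414)],B+.003)
f=lambda pts:[((u-295)*3.3,(v-130)*3.3) for u,v in pts]
info('padr',f([(348.5,62),(407,61),(409,123),(349,123)]),B+.003)
info('bar',[(345,352),(290,540)],B+.127-.012)
print(ray(p,(280,210)))
```

```text
blue top [ 0.5116 -0.0168] sides [np.float64(0.05786979650261031), np.float64(0.01081640397206482), np.float64(0.05763183119574934), np.float64(0.011034317450349902)] ang [np.float64(86.87497258791795), np.float64(-4.060807344520596), np.float64(-92.90712155112433), np.float64(177.1955164849861)]
holder [ 0.5947 -0.0067] sides [np.float64(0.04147132526707508), np.float64(0.0423144490324286), np.float64(0.04027322687617954), np.float64(0.041378288899777)] ang [np.float64(112.10553143892135), np.float64(20.476983888002128), np.float64(-69.20211991311861), np.float64(-157.88612833515845)]
padb [ 0.5133 -0.0208] sides [np.float64(0.071035352164385), np.float64(0.07102781938515396), np.float64(0.07080626099046974), np.float64(0.06951697082487329)] ang [np.float64(92.71044640684275), np.float64(1.9423982343910582), np.float64(-88.50995565038836), np.float64(-177.87222625259253)]
padg [ 0.572  -0.1076] sides [np.float64(0.07040130330616469), np.float64(0.0717402189109033), np.float64(0.07068921363660685), np.float64(0.07360944735685357)] ang [np.float64(92.68861092714252), np.float64(2.7829166005923014), np.float64(-85.796182553008), np.float64(-177.42434147961671)]
padr [0.5654 0.0705] sides [np.float64(0.07051627232729221), np.float64(0.06931367979910992), np.float64(0.07213678146907376), np.float64(0.07467018017747296)] ang [np.float64(94.01534040056008), np.float64(1.325638332057326), np.float64(-81.78232153724602), np.float64(-179.57748362102157)]
bar [ 0.5655 -0.1063] sides [np.float64(0.06740248999168276), np.float64(0.06740248999168276)] ang [np.float64(80.35290098765645), np.float64(-99.64709901234356)]
(array([0.4497, 0.0598, 0.4735]), array([-0.0066, -0.2898, -0.9571]))
```

```bash
python3 -m inch '[[4,-3,0,-5],[8,-6,-3,-10],[11.7,-9.1,-7,-10],[11.7,-9.1,-12,-10],[11.7,-9.1,-16,-10],[11.7,-9.1,-16,-10],[11.7,-9.1,-16,-10],[11.7,-9.1,-16,-10]]' 6
python3 look.py w2 wrist bracelet_bar_mid,pad_green
```

```text
time: 5.25
ee_pos: [0.568, -0.107, 0.1818]
tcp_rot: [179.8, 0.0, 80.4]
wrist_force: [0.7, 0.5, -0.6]
opening: 0.0602
grasp_force: 0.0
5.25 [ 0.568  -0.107   0.1818] [179.7967   0.0036  80.4181] [-10.6697   7.8223   6.8076  88.7819   0.0003  88.9122]
```

View pics/w2.png

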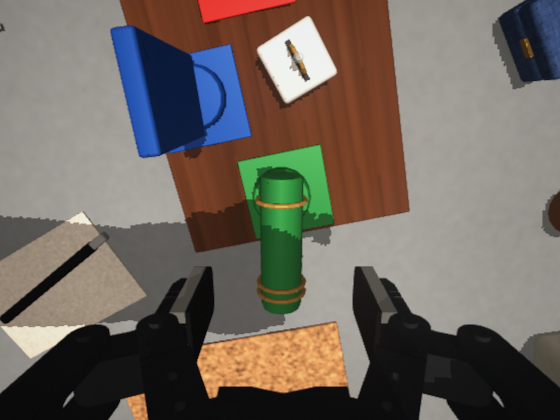

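The bar (281,240) is aligned with and centred between the fingers. Descend, grip and lift.

```bash
python3 -m inch '[[0,0,-3,0],[0,0,-5,0],[0,0,-6.4,0],[0,0,-6.4,0],[0,0,-6.4,0],[0,0,-6.4,0],[0,0,-6.4,0],[0,0,-6.4,0]]' 6
python3 -m inch '[[0,0,0,0],[0,0,0,0],[0,0,0,0],[0,0,0,0],[0,0,0.5,0],[0,0,2,0],[0,0,4,0],[0,0,6,0]]' 1.5 50
python3 look.py w3 side,top mat,bracelet_bar_mid
python3 - <<'E'
from h import *
p=cam('top'); h=cv2.cvtColor(p['img'],cv2.COLOR_RGB2HSV)
m=cv2.inRange(h,(8,90,110),(22,255,255)); m[:, :380]=0; m[:180]=0; m[310:]=0; m[:,485:]=0
c=max(cv2.findContours(m,0,2)[0],key=cv2.contourArea); r=cv2.boxPoints(cv2.minAreaRect(c)); a=np.array([onz(p,q,.004)[:2] for q in r]); print(r,a,a.mean(0))
E
```

```text
time: 6.4
ee_pos: [0.5672, -0.107, 0.1155]
tcp_rot: [180.0, 0.0, 80.4]
wrist_force: [0.9, -0.5, -0.5]
opening: 0.0603
grasp_force: 0.0
time: 7.4
ee_pos: [0.5671, -0.107, 0.1767]
tcp_rot: [180.0, 0.0, 80.4]
wrist_force: [0.2, -0.1, -2.8]
opening: 0.0227
grasp_force: 49.2
7.4 [ 0.5671 -0.107   0.1767] [179.985    0.0018  80.4061] [-10.6835   7.8564   6.2852  88.4137  -0.0015  88.9104]
mat side [300.5 201.8] 0.27 z.015 [0.6199 0.0443] z.075 [ 0.5605 -0.0287]
mat top [438.7 240.2] 0.89 z.015 [ 0.4895 -0.3351] z.075 [ 0.483  -0.3179]
   tri [ 0.4307 -0.247   0.2477]
bracelet_bar_mid side [329.6 190.5] 0.72 z.015 [0.7126 0.0432] z.075 [ 0.6425 -0.0297]
bracelet_bar_mid top [436.2 241.9] 0.74 z.015 [ 0.4854 -0.3288] z.075 [ 0.4791 -0.312 ]
   tri [ 0.4481 -0.2522  0.255 ]
[[406.0899  195.96695]
 [472.0899  193.96695]
 [475.04126 291.36237]
 [409.04126 293.36237]] [[ 0.60117537 -0.26295693]
 [ 0.60561709 -0.42653683]
 [ 0.36682545 -0.41939555]
 [ 0.36245604 -0.26069256]] [ 0.48401849 -0.34239547]
```

```bash
python3 -m inch '[[0,-1.5,1,0],[0,-5,1,2],[0,-9,1,4],[0,-13,1,6],[-0.2,-17,1,8],[-0.4,-21,1,8],[-0.4,-23.6,0.5,8],[-0.4,-23.6,0,8]]'
python3 -m inch '[[0,0,-2,0],[0,0,-4,0],[0,0,-5.5,0],[0,0,-6.4,0],[0,0,-6.8,0],[0,0,-7,0],[0,0,-7,0],[0,0,-7,0]]'
```

```text
time: 8.75
ee_pos: [0.5627, -0.345, 0.1744]
tcp_rot: [-180.0, -0.0, 88.3]
wrist_force: [0.3, 0.2, -3.4]
opening: 0.0229
grasp_force: 49.4
time: 9.75
ee_pos: [0.5635, -0.3432, 0.1065]
tcp_rot: [179.9, 0.0, 88.4]
wrist_force: [-0.9, 1.1, 5.6]
opening: 0.0226
grasp_force: 50.1
```

```bash
python3 -m inch '[[0,0,0,0],[0,0,0,0],[0,0,0,0],[0,0,1,0],[0,0,3,0],[0,0,6,0],[0,0,9,0],[0,0,10,0]]' 5
python3 -m inch '[[-0.6,4,0,0],[-1.2,9,0,-1],[-2,14,0,-1],[-3,19,0,-1],[-4,24,0,-1],[-5,29,0,-1],[-5.1,32.5,0,-1],[-5.1,32.5,0,-1]]'
python3 look.py w4 wrist,side,top bracelet_bar_mid,earring_panel_mid
```

```text
time: 10.75
ee_pos: [0.5637, -0.3433, 0.208]
tcp_rot: [179.8, 0.1, 88.4]
wrist_force: [-0.7, 0.2, -0.7]
opening: 0.0497
grasp_force: 0.0
time: 11.75
ee_pos: [0.5118, -0.016, 0.2049]
tcp_rot: [-180.0, -0.0, 87.6]
wrist_force: [0.4, -0.4, -0.1]
opening: 0.0496
grasp_force: 0.0
11.75 [ 0.5118 -0.016   0.2049] [-179.9807   -0.0118   87.5839] [-1.7991 -0.793   0.3213 91.1334  0.012  90.617 ]
bracelet_bar_mid side [422.  289.4] 0.9 z.015 [ 0.6165 -0.3146] z.075 [ 0.5575 -0.3464]
bracelet_bar_mid top [445.9 209. ] 0.8 z.015 [ 0.5662 -0.3565] z.075 [ 0.556  -0.3383]
   tri [ 0.5591 -0.3422  0.0701]
earring_panel_mid wrist [282.7 207.9] 0.73 z.015 [ 0.5106 -0.0363] z.075 [ 0.5114 -0.0185]
earring_panel_mid side [278.7 206.2] 0.92 z.015 [0.5658 0.0592] z.075 [ 0.5126 -0.0155]
   tri [ 0.5112 -0.0178  0.0768]
```

View pics/w4.png

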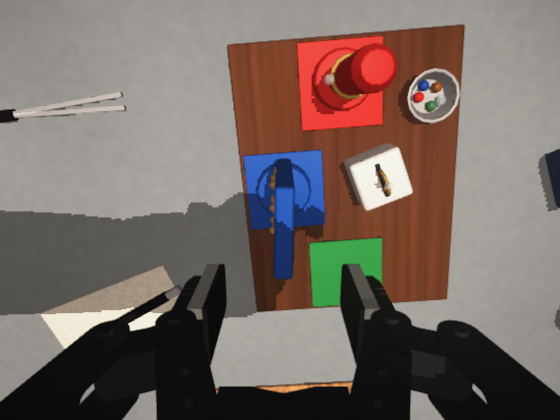

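The panel top (284,235) is upright in the view and centred between the fingers. Green is standing on the mat at (0.559, -0.342). Descend on blue.

```bash
python3 -m inch '[[0,-0.2,-3,0],[0,-0.2,-6,0],[0,-0.2,-8,0],[0,-0.2,-9.3,0],[0,-0.2,-9.3,0],[0,-0.2,-9.3,0],[0,-0.2,-9.3,0],[0,-0.2,-9.3,0]]'
python3 -m inch '[[0,0,0,0],[0,0,0,0],[0,0,0,0],[0,0,0,0],[0,0,0.5,0],[0,0,3,0],[0,0,7,0],[0,0,11,0]]' 0.4 50
```

```text
time: 13.2
ee_pos: [0.5124, -0.02, 0.1128]
tcp_rot: [180.0, -0.0, 87.4]
wrist_force: [-0.3, 0.5, 0.4]
opening: 0.0498
grasp_force: 0.0
time: 14.2
ee_pos: [0.5118, -0.0199, 0.2231]
tcp_rot: [-179.9, -0.0, 87.4]
wrist_force: [1.0, -0.2, -3.3]
opening: 0.0113
grasp_force: 49.1
```

```bash
python3 -m inch '[[-0.5,-3,0,0],[-1,-8,0,0],[-2,-13,0,0],[-3,-18,0,0],[-3,-23,-1,0],[-3,-28,-3,0],[-3,-32.1,-5,0],[-3,-32.1,-7,0]]'
python3 -m inch '[[0,0,-2,0],[0,0,-3.5,0],[0,0,-4.2,0],[0,0,-4.5,0],[0,0,-4.7,0],[0,0,-4.8,0],[0,0,-4.8,0],[0,0,-4.8,0]]'
```

```text
time: 15.2
ee_pos: [0.4814, -0.3435, 0.1506]
tcp_rot: [-179.9, -0.0, 87.2]
wrist_force: [0.6, 1.3, -3.3]
opening: 0.0111
grasp_force: 49.2
time: 16.2
ee_pos: [0.4822, -0.341, 0.1045]
tcp_rot: [180.0, 0.0, 87.4]
wrist_force: [0.5, 0.3, -3.7]
opening: 0.0112
grasp_force: 49.2
```

```bash
python3 -m inch '[[0,0,-0.1,0],[0,0,-0.2,0],[0,0,-0.2,0],[0,0,-0.2,0],[0,0,-0.2,0],[0,0,-0.2,0],[0,0,-0.2,0],[0,0,-0.2,0]]'
```

```text
time: 17.2
ee_pos: [0.4824, -0.3413, 0.1036]
tcp_rot: [179.9, 0.1, 87.4]
wrist_force: [-2.0, 0.5, 4.7]
opening: 0.0115
grasp_force: 50.6
```

```bash
python3 -m inch '[[0,0,0,0],[0,0,0,0],[0,0,0,0],[0,0,1,0],[0,0,4,0],[0,0,8,0],[0,3,10,0],[0,8,10,0]]' 5
python3 -m inch '[[1,5,0,0],[2,10,0,0],[4,16,0,0],[6,22,0,0],[8,28,0,0],[8.2,33,0,0],[8.2,33,0,0],[8.2,33,0,0]]' 6
python3 look.py w5 wrist,side,top ring_post_mid,earring_panel_mid,bracelet_bar_mid
```

```text
time: 18.2
ee_pos: [0.4827, -0.2614, 0.2048]
tcp_rot: [179.8, 0.1, 87.3]
wrist_force: [1.0, 0.4, -0.5]
opening: 0.0499
grasp_force: 0.0
time: 19.2
ee_pos: [0.5641, 0.069, 0.2027]
tcp_rot: [180.0, 0.0, 87.4]
wrist_force: [0.8, 0.2, 0.2]
opening: 0.0597
grasp_force: 0.0
19.2 [0.5641 0.069  0.2027] [179.98     0.012   87.4423] [ 6.9757  6.8742  8.0733 91.1814 -0.0152 99.5334]
ring_post_mid wrist [284.7 199.2] 0.64 z.015 [0.5653 0.0576] z.075 [0.5657 0.0739]
ring_post_mid side [278.8 183. ] 0.7 z.015 [0.6303 0.1491] z.075 [0.5696 0.064 ]
   tri [0.5692 0.0706 0.0714]
earring_panel_mid side [389.3 312.6] 0.91 z.015 [ 0.5268 -0.3169] z.075 [ 0.4781 -0.3485]
earring_panel_mid top [450.7 242.3] 0.7 z.015 [ 0.4843 -0.3638] z.075 [ 0.478  -0.3453]
   tri [ 0.4791 -0.3468  0.0726]
bracelet_bar_mid side [420. 290.] 0.67 z.015 [ 0.6124 -0.3134] z.075 [ 0.5538 -0.3454]
bracelet_bar_mid top [449.8 207.5] 0.7 z.015 [ 0.5699 -0.3662] z.075 [ 0.5595 -0.3475]
   tri [ 0.5577 -0.346   0.0737]
```

View pics/w5.png

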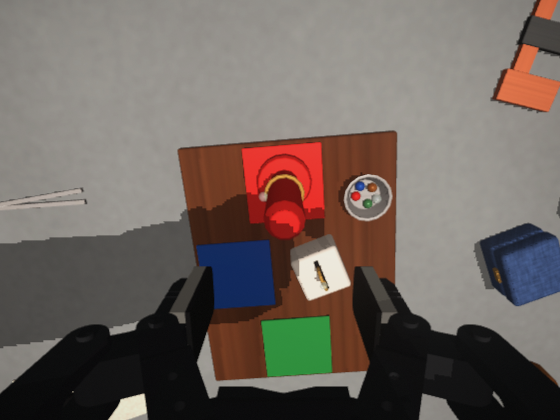

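The red post top (285,217) is centred between the fingers, and both placed stands are upright on the mat. Grip red.

```bash
python3 -c "
from h import *
p=cam('wrist'); print(onz(p,(285,218),.139)); 
for n,q in dict(red=[(243,149),(322,143),(324,216),(249,224)],blue=[(197,245),(270,240),(275,305),(204,310)],green=[(262,321),(330,317),(332,373),(267,377)]).items():
    print(n,np.mean([onz(p,c,.015) for c in q],axis=0))"
python3 -m inch '[[0,0.2,-3,0],[0,0.2,-6,0],[0,0.2,-8,0],[0,0.2,-9.5,0],[0,0.2,-9.5,0],[0,0.2,-9.5,0],[0,0.2,-9.5,0],[0,0.2,-9.5,0]]'
python3 -m inch '[[0,0,0,0],[0,0,0,0],[0,0,0,0],[0,0,0,0],[0,0,0.5,0],[0,0,3,0],[0,0,8,0],[0,0,13,0]]' 1.6 50
```

```text
[0.56580899 0.07991342 0.139     ]
red [0.56556871 0.07200326 0.015     ]
blue [ 0.51381798 -0.01910259  0.015     ]
green [ 0.5718629  -0.10644547  0.015     ]
time: 20.85
ee_pos: [0.5644, 0.0711, 0.1079]
tcp_rot: [179.9, -0.0, 87.4]
wrist_force: [1.1, -1.0, -0.5]
opening: 0.0599
grasp_force: 0.0
time: 21.85
ee_pos: [0.5635, 0.071, 0.2382]
tcp_rot: [-179.9, 0.0, 87.4]
wrist_force: [0.9, -0.1, -1.9]
opening: 0.0248
grasp_force: 49.7
```

```bash
python3 -m inch '[[-3,-3,0,0],[-6,-7,0,0],[-9,-12,0,0],[-12,-17,0,0],[-15,-22,0,0],[-15.9,-27,0,0],[-15.9,-32,0,0],[-15.9,-37,0,0]]'
python3 -m inch '[[0,-4,-3,0],[0,-4,-7,0],[0,-4,-10,0],[0,-4,-12,0],[0,-4,-13,0],[0,-4,-13.5,0],[0,-4,-13.9,0],[0,-4,-13.9,0]]'
```

```text
time: 22.85
ee_pos: [0.4045, -0.3005, 0.2374]
tcp_rot: [-180.0, -0.0, 87.4]
wrist_force: [1.1, 0.5, -2.3]
opening: 0.0249
grasp_force: 50.2
time: 23.85
ee_pos: [0.4054, -0.3391, 0.0988]
tcp_rot: [180.0, 0.0, 87.4]
wrist_force: [-0.8, -0.1, -2.5]
opening: 0.0245
grasp_force: 50.2
```

```bash
python3 -m inch '[[0,0,-0.1,0],[0,0,-0.2,0],[0,0,-0.2,0],[0,0,-0.2,0],[0,0,-0.2,0],[0,0,-0.2,0],[0,0,-0.2,0],[0,0,-0.2,0]]'
python3 -m inch '[[0,0,0,0],[0,0,0,0],[0,0,0,0],[0,0,1,0],[0,0,4,0],[0,0,8,0],[1,4,10,4],[3,9,10,8]]' 5
python3 -m inch '[[4,5,0,3],[7,10,0,6],[10,15,0,9],[13,20,0,12],[16,24.3,0,16],[16,24.3,0,16],[16,24.3,0,16],[16,24.3,0,16]]' 6
python3 look.py w6 wrist,side,top ring_post_mid,earring_panel_mid,bracelet_bar_mid,ring_holder_mid,dish,spot
```

```text
time: 24.85
ee_pos: [0.4057, -0.3394, 0.0984]
tcp_rot: [179.9, 0.1, 87.4]
wrist_force: [-3.1, 0.9, 10.3]
opening: 0.0243
grasp_force: 51.6
time: 25.85
ee_pos: [0.4358, -0.249, 0.1989]
tcp_rot: [179.8, 0.1, 95.4]
wrist_force: [0.9, 0.2, -0.4]
opening: 0.0501
grasp_force: 0.0
time: 26.85
ee_pos: [0.5948, -0.007, 0.1968]
tcp_rot: [180.0, 0.0, 111.3]
wrist_force: [0.3, -1.3, 0.8]
opening: 0.0599
grasp_force: 0.0
26.85 [ 0.5948 -0.007   0.1968] [179.9816   0.0176 111.3154] [-0.6685 10.4957 11.4822 90.9629 -0.0095 68.0161]
ring_post_mid side [348.7 334.7] 0.69 z.015 [ 0.4391 -0.3102] z.075 [ 0.4004 -0.3425]
ring_post_mid top [447.9 274.3] 0.92 z.015 [ 0.4073 -0.3531] z.075 [ 0.4047 -0.335 ]
   tri [ 0.4054 -0.3378  0.0667]
earring_panel_mid side [387.1 311.6] 0.92 z.015 [ 0.5255 -0.3133] z.075 [ 0.4769 -0.3453]
earring_panel_mid top [448.9 239.2] 0.71 z.015 [ 0.4919 -0.3599] z.075 [ 0.4852 -0.3415]
   tri [ 0.4845 -0.3424  0.0679]
bracelet_bar_mid side [419.7 289. ] 0.93 z.015 [ 0.614  -0.3115] z.075 [ 0.5552 -0.3437]
bracelet_bar_mid top [450.5 206.6] 0.79 z.015 [ 0.5721 -0.368 ] z.075 [ 0.5616 -0.3493]
   tri [ 0.5585 -0.346   0.0758]
ring_holder_mid wrist [283.1 189.1] 0.9 z.015 [ 0.5952 -0.007 ] z.075 [0.5899 0.0064]
ring_holder_mid side [302.2 212.6] 0.73 z.015 [0.5943 0.0054] z.075 [ 0.5378 -0.0632]
   tri [ 0.5915 -0.0035  0.0218]
dish wrist [357.8 134.8] 0.96 z.015 [0.6379 0.0615] z.075 [0.6245 0.0619]
dish side [303.5 210.9] 0.65 z.015 [0.6012 0.0092] z.075 [ 0.5439 -0.0598]
dish top [277.1 179.8] 0.51 z.015 [0.641  0.0567] z.075 [0.6272 0.0552]
   tri [ 0.6483  0.0605 -0.0307]
spot wrist [194.2 171.5] 0.54 z.015 [ 0.5154 -0.0209] z.075 [ 0.5252 -0.0048]
spot side [205.5 167.9] 0.79 z.015 [0.5134 0.3366] z.075 [0.4662 0.23  ]
spot top [156.  223.9] 0.58 z.015 [0.5317 0.3528] z.075 [0.5232 0.3371]
   tri [0.4938 0.1609 0.1821]
```

View pics/w6.png

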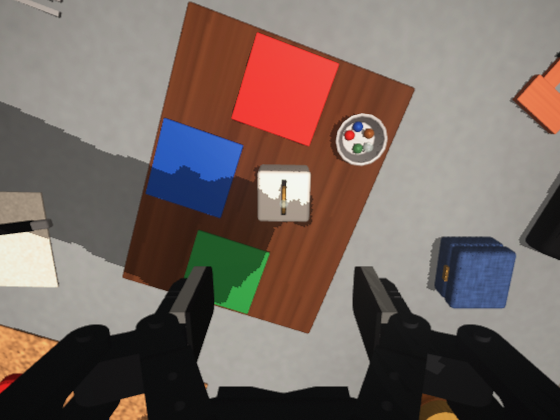

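The holder block (284,195) is square to the fingers and centred, and the dish (360,138) is clear. Descend.

```bash
python3 -m inch '[[0,0.2,-4,0],[0,0.2,-8,0],[0,0.2,-11,0],[0,0.2,-13.5,0],[0,0.2,-15.5,0],[0,0.2,-16.7,0],[0,0.2,-16.7,0],[0,0.2,-16.7,0]]'
python3 -m inch '[[0,0,0,0],[0,0,0,0],[0,0,0,0],[0,0,0,0],[0,0,0.3,0],[0,0,2,0],[0,0,6,0],[0,0,10,0]]' 3.8 40
```

```text
time: 28.9
ee_pos: [0.5957, -0.004, 0.0303]
tcp_rot: [179.9, 0.0, 111.4]
wrist_force: [-0.1, -1.1, 0.4]
opening: 0.06
grasp_force: 0.0
time: 29.9
ee_pos: [0.5949, -0.004, 0.1312]
tcp_rot: [-180.0, -0.0, 111.4]
wrist_force: [0.8, -0.8, -0.9]
opening: 0.0431
grasp_force: 41.4
```

```bash
python3 -m inch '[[-1,4,2,0],[-2,8,4,0],[-3.5,13,4,0],[-5,18,4,0],[-6,23,4,0],[-6.9,28,4,0],[-6.9,28,4,0],[-6.9,28,4,0]]'
python3 look.py w7 wrist,side,top spot,ring_holder_mid
```

```text
time: 30.9
ee_pos: [0.5261, 0.2759, 0.1699]
tcp_rot: [180.0, 0.0, 111.4]
wrist_force: [1.6, -0.2, -1.5]
opening: 0.0433
grasp_force: 41.4
30.9 [0.5261 0.2759 0.1699] [179.9891   0.0159 111.438 ] [27.6812 10.1775  8.1462 87.9595 -0.017  96.2432]
spot wrist [318.2 102.2] 0.93 z.015 [0.5241 0.3559] z.075 [0.5188 0.3539]
spot side [205.2 167.4] 0.75 z.015 [0.5141 0.3397] z.075 [0.4668 0.2328]
   tri [0.5235 0.3568 0.0052]
ring_holder_mid wrist [282.1 292. ] 0.66 z.015 [0.5583 0.1923] z.075 [0.5459 0.2243]
ring_holder_mid side [216.  121.1] 0.65 z.015 [0.7046 0.634 ] z.075 [0.6355 0.4933]
ring_holder_mid top [175.2 217.6] 0.46 z.015 [0.5471 0.3063] z.075 [0.5378 0.2928]
   tri [0.5257 0.2728 0.1683]
```

View pics/w7.png

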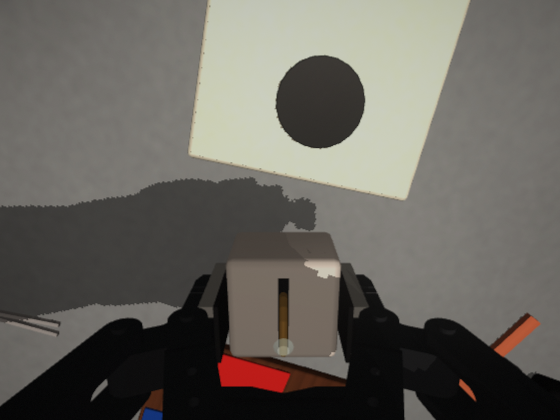

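The disc is at (320,102), i.e. (0.524, 0.356), and the block is held square in the jaws. Move over it and lower until contact.

```bash
python3 -m inch '[[-0.2,4,-2,0],[-0.2,8,-4,0],[-0.2,8,-8,0],[-0.2,8,-11,0],[-0.2,8,-12.5,0],[-0.2,8,-13,0],[-0.2,8,-13,0],[-0.2,8,-13,0]]'
python3 -m inch '[[0,0,-0.2,0],[0,0,-0.4,0],[0,0,-0.6,0],[0,0,-0.8,0],[0,0,-0.9,0],[0,0,-0.9,0],[0,0,-0.9,0],[0,0,-0.9,0]]'
python3 look.py w8 wrist,top spot,ring_holder_mid
```

```text
time: 32.35
ee_pos: [0.5248, 0.3563, 0.0407]
tcp_rot: [179.9, -0.0, 111.4]
wrist_force: [0.0, 0.6, -1.3]
opening: 0.0431
grasp_force: 41.4
time: 33.35
ee_pos: [0.5242, 0.3561, 0.0334]
tcp_rot: [179.9, -0.0, 111.4]
wrist_force: [-7.9, -6.1, 21.5]
opening: 0.0436
grasp_force: 44.1
33.35 [0.5242 0.3561 0.0334] [179.8995  -0.0237 111.4054] [ 34.1864  17.1579   1.3395  74.0784   0.0008 102.781 ]
spot top [155.5 227.1] 0.49 z.015 [0.5238 0.3537] z.075 [0.5156 0.338 ]
ring_holder_mid wrist [282.8 288.4] 0.78 z.015 [0.5278 0.3472] z.075 [0.5155 0.3783]
ring_holder_mid top [155.7 225.6] 0.74 z.015 [0.5275 0.3534] z.075 [0.5192 0.3377]
   tri [0.5263 0.3513 0.0229]
```

Contact at 21 N, so back off slightly, release and rise.

```bash
python3 -m inch '[[0,0,0.2,0],[0,0,0.2,0],[0,0,0.2,0],[0,0,0.2,0],[0,0,0.2,0],[0,0,0.2,0],[0,0,0.2,0],[0,0,0.2,0]]' - 20
python3 -m inch '[[0,0,0,0],[0,0,0,0],[0,0,0,0],[0,0,1,0],[0,0,4,0],[0,0,8,0],[0,-3,12,0],[0,-8,14,0]]' 6.5
python3 look.py w9 wrist,side,top spot,ring_holder_mid
```

```text
time: 34.65
ee_pos: [0.5243, 0.3562, 0.0334]
tcp_rot: [179.9, -0.0, 111.4]
wrist_force: [-2.9, -2.2, 9.6]
opening: 0.0431
grasp_force: 42.7
time: 35.65
ee_pos: [0.5246, 0.2764, 0.1753]
tcp_rot: [179.8, -0.0, 111.5]
wrist_force: [1.4, -0.3, 0.9]
opening: 0.0654
grasp_force: 0.0
35.65 [0.5246 0.2764 0.1753] [179.801   -0.0243 111.5261] [27.782   9.8592  8.3815 88.3219  0.0025 96.256 ]
spot side [207.  168.2] 0.42 z.015 [0.516  0.3325] z.075 [0.4685 0.2264]
ring_holder_mid wrist [319.1 104.2] 0.89 z.015 [0.5247 0.3557] z.075 [0.519  0.3539]
ring_holder_mid side [204.6 156.7] 0.85 z.015 [0.5434 0.4016] z.075 [0.4927 0.2876]
ring_holder_mid top [446.8 274.2] 0.67 z.015 [ 0.4076 -0.3504] z.075 [ 0.4049 -0.3326]
   tri [0.4181 0.0402 0.3187]
```

View pics/w9.png

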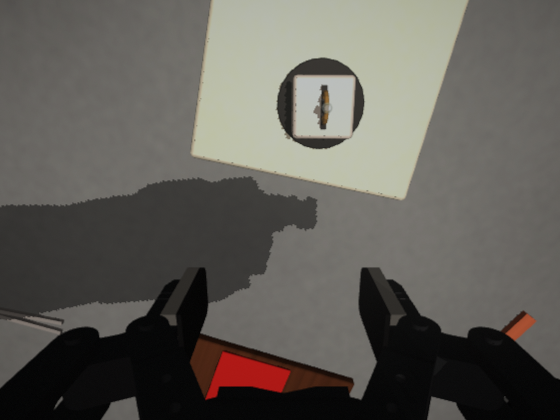

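The holder (324,106) is upright and centred on the disc. Back to the mat for red.

```bash
python3 -m inch '[[-1,-5,1,-3],[-2,-10,2.5,-6],[-3,-15.5,2.5,-9],[-5,-21,2.5,-12],[-7,-26.5,2.5,-15],[-9,-32,2.5,-18],[-11,-37.5,2.5,-21],[-11.9,-43,2.5,-24]]' 5
python3 -m inch '[[0,-5,0,0],[0,-10,0,0],[0,-15,0,0],[0,-18.5,0,0],[0,-18.5,0,0],[0,-18.5,0,0],[0,-18.5,0,0],[0,-18.5,0,0]]'
python3 look.py w10 wrist,side,top ring_post_mid,earring_panel_mid,bracelet_bar_mid,ring_holder_mid
```

```text
time: 37.1
ee_pos: [0.4043, -0.1551, 0.1973]
tcp_rot: [180.0, -0.0, 87.4]
wrist_force: [1.5, -0.0, -0.3]
opening: 0.0502
grasp_force: 0.0
time: 38.1
ee_pos: [0.4054, -0.3382, 0.1976]
tcp_rot: [180.0, 0.0, 87.5]
wrist_force: [-0.2, 0.4, 0.8]
opening: 0.0499
grasp_force: 0.0
38.1 [ 0.4054 -0.3382  0.1976] [179.9786   0.0144  87.4729] [-39.8397   1.2512   1.5574  90.2804   0.0015  52.6875]
ring_post_mid wrist [281.6 200.5] 0.84 z.015 [ 0.4037 -0.3493] z.075 [ 0.4046 -0.3328]
ring_post_mid side [348.  334.1] 0.75 z.015 [ 0.439  -0.3087] z.075 [ 0.4004 -0.3412]
ring_post_mid top [446.1 275.5] 0.7 z.015 [ 0.4045 -0.3486] z.075 [ 0.402  -0.3308]
   tri [ 0.4043 -0.3352  0.0657]
earring_panel_mid wrist [382.8 201.3] 0.89 z.015 [ 0.4964 -0.3541] z.075 [ 0.4798 -0.3367]
earring_panel_mid side [388.  312.5] 0.63 z.015 [ 0.5252 -0.3155] z.075 [ 0.4766 -0.3473]
earring_panel_mid top [447.3 241.8] 0.97 z.015 [ 0.4856 -0.3557] z.075 [ 0.4792 -0.3375]
   tri [ 0.4823 -0.3409  0.0653]
bracelet_bar_mid wrist [488.8 205.5] 0.79 z.015 [ 0.5941 -0.3624] z.075 [ 0.559  -0.3435]
bracelet_bar_mid top [448.1 207.6] 0.66 z.015 [ 0.5696 -0.362 ] z.075 [ 0.5592 -0.3436]
   tri [ 0.5594 -0.3437  0.0743]
ring_holder_mid side [205.2 158.7] 0.83 z.015 [0.5388 0.3887] z.075 [0.4887 0.2762]
ring_holder_mid top [155.3 225.1] 0.81 z.015 [0.5288 0.3544] z.075 [0.5203 0.3386]
   tri [0.5239 0.3499 0.0353]
```

View pics/w10.png

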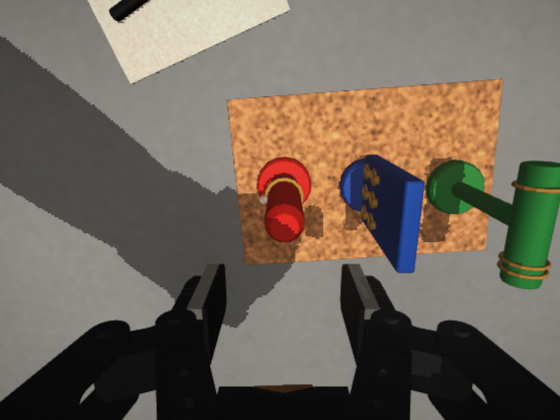

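All three stands are upright on the mat: red (285,220), blue (405,220), green (530,220). Red is centred between the fingers. Grip and lift.

```bash
python3 -m inch '[[0,0,-3,0],[0,0,-6,0],[0,0,-8,0],[0,0,-9.7,0],[0,0,-9.7,0],[0,0,-9.7,0],[0,0,-9.7,0],[0,0,-9.7,0]]'
python3 -m inch '[[0,0,0,0],[0,0,0,0],[0,0,0,0],[0,0,0,0],[0,0,0.5,0],[0,0,3,0],[0,1,7,0],[0.5,4,11,0]]' 1.6 50
python3 -m inch '[[2,5,0,0],[4,10,0,0],[6,15,0,0],[8,20,0,0],[10,25,0,0],[12,30,0,0],[14,34,0,0],[15.5,37.1,0,0]]'
```

```text
time: 39.85
ee_pos: [0.4054, -0.3392, 0.1009]
tcp_rot: [180.0, 0.0, 87.4]
wrist_force: [-0.0, -0.9, -1.0]
opening: 0.05
grasp_force: 0.0
time: 40.85
ee_pos: [0.4094, -0.299, 0.2107]
tcp_rot: [-179.9, -0.0, 87.3]
wrist_force: [1.1, 0.3, -2.1]
opening: 0.0245
grasp_force: 49.5
time: 41.85
ee_pos: [0.5652, 0.0737, 0.2096]
tcp_rot: [-179.9, 0.0, 87.5]
wrist_force: [0.1, -1.2, -2.7]
opening: 0.0241
grasp_force: 49.6
```

```bash
python3 -m inch '[[0,0,-3,0],[0,0,-6,0],[0,0,-8,0],[0,0,-9,0],[0,0,-9.5,0],[0,0,-9.8,0],[0,0,-9.9,0],[0,0,-9.9,0]]'
python3 look.py w11 wrist ring_post_mid
```

```text
time: 42.85
ee_pos: [0.5653, 0.072, 0.1117]
tcp_rot: [180.0, -0.0, 87.4]
wrist_force: [-0.2, 0.5, -2.9]
opening: 0.0243
grasp_force: 49.7
42.85 [0.5653 0.072  0.1117] [179.9624  -0.0039  87.4041] [ 7.2609  7.0311 -1.7908 81.1404 -0.0026 99.8568]
ring_post_mid wrist [279.8 250.9] 0.66 z.015 [0.5621 0.0481] z.075 [0.5638 0.074 ]
```

```bash
python3 -m inch '[[0,0,-0.1,0],[0,0,-0.2,0],[0,0,-0.2,0],[0,0,-0.2,0],[0,0,-0.2,0],[0,0,-0.2,0],[0,0,-0.2,0],[0,0,-0.2,0]]'
```

```text
time: 43.95
ee_pos: [0.5653, 0.072, 0.1096]
tcp_rot: [180.0, -0.0, 87.4]
wrist_force: [0.5, -1.0, 5.3]
opening: 0.0247
grasp_force: 50.5
```

```bash
python3 -m inch '[[0,0,0,0],[0,0,0,0],[0,0,0,0],[0,0,1,0],[0,0,4,0],[0,0,8,0],[0,-3,10,0],[0,-8,10,0]]' 5
python3 -m inch '[[0,-5,0,0],[0,-10,0,1],[0,-15.5,0,1],[0,-21,0,1],[0,-26.5,0,1],[0,-32,0,1],[-0.2,-33.5,0,1],[-0.2,-33.5,0,1]]'
python3 look.py w12 wrist,side,top ring_post_mid,earring_panel_mid,bracelet_bar_mid
```

```text
time: 44.95
ee_pos: [0.566, -0.0078, 0.2122]
tcp_rot: [179.8, -0.0, 87.6]
wrist_force: [0.2, 0.1, 0.1]
opening: 0.0498
grasp_force: 0.0
time: 45.95
ee_pos: [0.5629, -0.3436, 0.2093]
tcp_rot: [-180.0, -0.0, 88.3]
wrist_force: [-0.1, 1.0, -0.5]
opening: 0.05
grasp_force: 0.0
45.95 [ 0.5629 -0.3436  0.2093] [-179.9903   -0.0174   88.3184] [-31.4032  20.2149  24.6845  94.4867   0.0103  60.2784]
ring_post_mid side [276.2 182.9] 0.76 z.015 [0.625  0.1535] z.075 [0.565  0.0679]
ring_post_mid top [267.9 204.4] 0.6 z.015 [0.5792 0.0793] z.075 [0.5683 0.0767]
   tri [0.5701 0.0765 0.0692]
earring_panel_mid wrist [184.7 199.2] 0.97 z.015 [ 0.4691 -0.3538] z.075 [ 0.4866 -0.3381]
earring_panel_mid side [385.6 311.4] 0.65 z.015 [ 0.5238 -0.3115] z.075 [ 0.4754 -0.3437]
earring_panel_mid top [448.8 238.3] 0.85 z.015 [ 0.4941 -0.3598] z.075 [ 0.4873 -0.3414]
   tri [ 0.4849 -0.3408  0.0674]
bracelet_bar_mid side [421.8 290.9] 0.93 z.015 [ 0.6131 -0.3167] z.075 [ 0.5545 -0.3483]
bracelet_bar_mid top [449.  206.6] 0.91 z.015 [ 0.5721 -0.3643] z.075 [ 0.5616 -0.3458]
   tri [ 0.5614 -0.3463  0.0696]
```

View pics/w12.png

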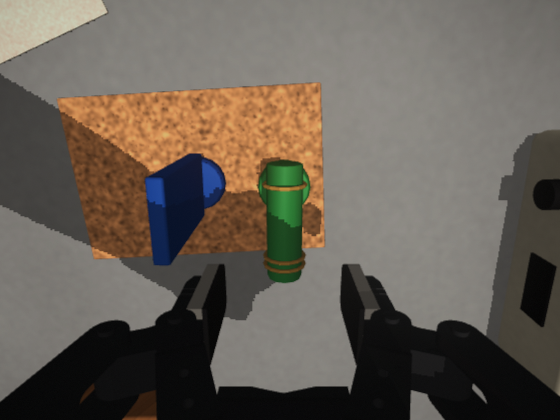

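The bar (285,220) is centred between the fingers. Grip and carry it to the green pad.

```bash
python3 -m inch '[[0,0,-3,0],[0,0,-6,0],[0,0,-8,0],[0,0,-10.2,0],[0,0,-10.2,0],[0,0,-10.2,0],[0,0,-10.2,0],[0,0,-10.2,0]]'
python3 -m inch '[[0,0,0,0],[0,0,0,0],[0,0,0,0],[0,0,0,0],[0,0,0.5,0],[0,0,3,0],[0,1,7,0],[0,4,9,0]]' 1.5 50
python3 -m inch '[[0,4,0,0],[0,8,0,0],[0.2,12,0,0],[0.5,16,0,0],[0.5,19,0,0],[0.5,19.7,0,0],[0.5,19.7,-2,0],[0.5,19.7,-4,0]]'
```

```text
time: 47.55
ee_pos: [0.5634, -0.3432, 0.1081]
tcp_rot: [179.9, 0.0, 88.4]
wrist_force: [0.8, -0.6, 0.2]
opening: 0.0502
grasp_force: 0.0
time: 48.55
ee_pos: [0.5631, -0.3036, 0.1988]
tcp_rot: [180.0, 0.0, 88.3]
wrist_force: [-0.5, -0.1, -3.5]
opening: 0.0228
grasp_force: 49.4
time: 49.55
ee_pos: [0.5681, -0.1065, 0.1566]
tcp_rot: [-180.0, 0.0, 88.4]
wrist_force: [0.5, 0.5, -2.1]
opening: 0.0225
grasp_force: 49.4
```

```bash
python3 -m inch '[[0.1,0,-1.5,0],[0.1,0,-2.7,0],[0.1,0,-3.3,0],[0.1,0,-3.6,0],[0.1,0,-3.7,0],[0.1,0,-3.8,0],[0.1,0,-3.8,0],[0.1,0,-3.8,0]]'
```

```text
time: 50.55
ee_pos: [0.5692, -0.106, 0.1195]
tcp_rot: [180.0, 0.0, 88.4]
wrist_force: [-1.0, 0.8, -3.3]
opening: 0.0227
grasp_force: 49.3
```

```bash
python3 -m inch '[[0,0,-0.1,0],[0,0,-0.2,0],[0,0,-0.2,0],[0,0,-0.2,0],[0,0,-0.2,0],[0,0,-0.2,0],[0,0,-0.2,0],[0,0,-0.2,0]]'
```

```text
time: 51.55
ee_pos: [0.5692, -0.106, 0.1173]
tcp_rot: [180.0, 0.0, 88.4]
wrist_force: [-0.0, -0.0, -2.5]
opening: 0.0227
grasp_force: 49.3
```

```bash
python3 -m inch '[[0,0,-0.1,0],[0,0,-0.2,0],[0,0,-0.2,0],[0,0,-0.2,0],[0,0,-0.2,0],[0,0,-0.2,0],[0,0,-0.2,0],[0,0,-0.2,0]]'
```

```text
time: 52.55
ee_pos: [0.5697, -0.106, 0.1166]
tcp_rot: [179.9, 0.0, 88.4]
wrist_force: [-0.6, 0.7, 7.1]
opening: 0.0226
grasp_force: 50.2
```

```bash
python3 -m inch '[[0,0,0,0],[0,0,0,0],[0,0,0,0],[0,0,1,0],[0,0,4,0],[0,0,8,0],[-1,-2,9,0],[-3,-6,9,0]]' 5
python3 -m inch '[[-2,-5,0,-1],[-4,-10,0,-1],[-5.7,-15,0,-1],[-5.7,-17.5,0,-1],[-5.7,-17.5,0,-1],[-5.7,-17.5,0,-1],[-5.7,-17.5,-3,-1],[-5.7,-17.5,-5,-1]]' 4
python3 look.py w13 wrist,side,top bracelet_bar_mid,earring_panel_mid
```

```text
time: 53.55
ee_pos: [0.5398, -0.1659, 0.2072]
tcp_rot: [179.8, 0.0, 88.5]
wrist_force: [1.2, -0.7, -0.2]
opening: 0.05
grasp_force: 0.0
time: 54.55
ee_pos: [0.4824, -0.3396, 0.1546]
tcp_rot: [-180.0, -0.0, 87.5]
wrist_force: [0.0, -0.1, 0.7]
opening: 0.0402
grasp_force: 0.0
54.55 [ 0.4824 -0.3396  0.1546] [-179.9947   -0.0156   87.4997] [-35.1468   9.5952   5.801   86.2186   0.0102  57.3535]
bracelet_bar_mid wrist [280.4 221.7] 0.16 z.015 [ 0.4796 -0.3565] z.075 [ 0.4809 -0.3362]
bracelet_bar_mid side [327.1 218.8] 0.82 z.015 [ 0.6247 -0.0472] z.075 [ 0.5647 -0.1098]
bracelet_bar_mid top [347.2 205.4] 0.59 z.015 [ 0.576  -0.1153] z.075 [ 0.5653 -0.1086]
   tri [ 0.5031 -0.194   0.1889]
earring_panel_mid wrist [285.4 221.4] 0.65 z.015 [ 0.4836 -0.3564] z.075 [ 0.4841 -0.3361]
earring_panel_mid side [385.5 311. ] 0.61 z.015 [ 0.5243 -0.3108] z.075 [ 0.4758 -0.3431]
earring_panel_mid top [449.8 240.8] 0.76 z.015 [ 0.488  -0.3619] z.075 [ 0.4815 -0.3434]
   tri [ 0.4824 -0.341   0.0689]
```

View pics/w13.png

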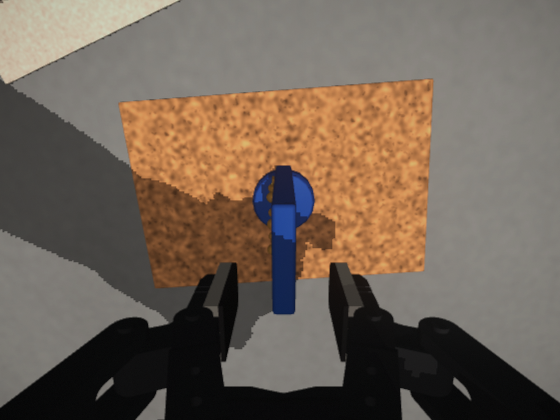

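The panel (284,255) is centred. Grip, carry, and lower over the blue pad.

```bash
python3 -m inch '[[0,-0.1,-2,0],[0,-0.1,-4,0],[0,-0.1,-5,0],[0,-0.1,-5,0],[0,-0.1,-5,0],[0,-0.1,-5,0],[0,-0.1,-5,0],[0,-0.1,-5,0]]'
python3 -m inch '[[0,0,0,0],[0,0,0,0],[0,0,0,0],[0,0,0,0],[0,0,0.5,0],[0,0,3,0],[0,1,7,0],[0,4,10,0]]' 0.4 50
python3 -m inch '[[0,5,0,0],[0.5,10,0,0],[1,15,0,0],[1.5,20,0,0],[2.5,25,0,0],[3,28.1,0,0],[3,28.1,-1,0],[3,28.1,-3,0]]'
```

```text
time: 56.0
ee_pos: [0.4822, -0.3421, 0.1055]
tcp_rot: [180.0, 0.0, 87.4]
wrist_force: [0.2, 0.4, -0.5]
opening: 0.0399
grasp_force: 0.0
time: 57.0
ee_pos: [0.4819, -0.3023, 0.2064]
tcp_rot: [-180.0, 0.0, 87.3]
wrist_force: [0.9, 0.7, -3.1]
opening: 0.0114
grasp_force: 49.1
time: 58.0
ee_pos: [0.5122, -0.0212, 0.1751]
tcp_rot: [180.0, 0.0, 87.4]
wrist_force: [1.4, -0.1, -4.0]
opening: 0.0109
grasp_force: 49.1
```

```bash
python3 -m inch '[[0.1,0.1,-2,0],[0.1,0.1,-4,0],[0.1,0.1,-5,0],[0.1,0.1,-5.5,0],[0.1,0.1,-5.8,0],[0.1,0.1,-5.8,0],[0.1,0.1,-5.8,0],[0.1,0.1,-5.8,0]]'
python3 -m inch '[[0,0,-0.1,0],[0,0,-0.2,0],[0,0,-0.2,0],[0,0,-0.2,0],[0,0,-0.2,0],[0,0,-0.2,0],[0,0,-0.2,0],[0,0,-0.2,0]]'
```

```text
time: 59.0
ee_pos: [0.5133, -0.02, 0.1176]
tcp_rot: [180.0, -0.0, 87.4]
wrist_force: [-1.3, 0.2, -3.6]
opening: 0.0112
grasp_force: 49.1
time: 60.0
ee_pos: [0.5131, -0.02, 0.1153]
tcp_rot: [-180.0, 0.0, 87.4]
wrist_force: [-0.7, 0.2, -3.5]
opening: 0.0112
grasp_force: 49.1
```

```bash
python3 -m inch '[[0,0,-0.1,0],[0,0,-0.2,0],[0,0,-0.2,0],[0,0,-0.2,0],[0,0,-0.2,0],[0,0,-0.2,0],[0,0,-0.2,0],[0,0,-0.2,0]]'
```

```text
time: 61.0
ee_pos: [0.5134, -0.0199, 0.1144]
tcp_rot: [179.9, -0.0, 87.4]
wrist_force: [-2.1, 1.1, 6.3]
opening: 0.0116
grasp_force: 50.5
```

Contact. Release, rise and back away for a look.

```bash
python3 -m inch '[[0,0,0,0],[0,0,0,0],[0,0,0,0],[0,0,1,0],[0,0,4,0],[0,0,8,0],[0,0,13,0],[0,0,18,0]]' 4
python3 -m inch '[[-3,0,2,0],[-5,-1,3,0],[-5,-1,3,0],[-5,-1,3,0],[-5,-1,3,0],[-5,-1,3,0],[-5,-1,3,0],[-5,-1,3,0]]'
python3 look.py w14 wrist,side,top
python3 -c "
import cv2
a=cv2.imread('pics/w14.png')[30:330,200:500]
cv2.imwrite('pics/w14z.png',cv2.resize(a,None,fx=2,fy=2,interpolation=2))"
```

```text
time: 62.0
ee_pos: [0.5129, -0.02, 0.2956]
tcp_rot: [180.0, 0.0, 87.4]
wrist_force: [0.6, -0.5, -0.3]
opening: 0.0403
grasp_force: 0.0
time: 63.0
ee_pos: [0.4632, -0.03, 0.3231]
tcp_rot: [-180.0, -0.0, 87.4]
wrist_force: [-0.4, -0.1, 0.3]
opening: 0.04
grasp_force: 0.0
63.0 [ 0.4632 -0.03    0.3231] [-179.9832   -0.0002   87.407 ] [ -3.6998  -3.9296  10.6253 104.5717  -0.0002  88.8932]
ring_post_mid wrist [381.   65.1] 0.73 z.015 [0.5806 0.0805] z.075 [0.5651 0.0758]
ring_post_mid side [276.  182.1] 0.61 z.015 [0.627  0.1572] z.075 [0.5668 0.0712]
ring_post_mid top [269.8 204.9] 0.65 z.015 [0.5779 0.0746] z.075 [0.5671 0.0722]
   tri [0.567  0.0738 0.0735]
earring_panel_mid wrist [330.1 159.1] 0.72 z.015 [ 0.5216 -0.025 ] z.075 [ 0.5141 -0.0154]
earring_panel_mid side [282.7 205.5] 0.71 z.015 [0.5753 0.0562] z.075 [ 0.521  -0.0182]
earring_panel_mid top [158.1 225.7] 0.5 z.015 [0.5273 0.3475] z.075 [0.5189 0.332 ]
   tri [0.5258 0.113  0.099 ]
bracelet_bar_mid wrist [380.5 239. ] 0.9 z.015 [ 0.5875 -0.1339] z.075 [ 0.5711 -0.1095]
bracelet_bar_mid side [329.7 219.1] 0.76 z.015 [ 0.62
[... 673 characters left out ...]
819 -0.2732]
mat side [379.1 338.4] 0.63 z.015 [ 0.4731 -0.3434] z.075 [ 0.4305 -0.3719]
mat top [438.4 242.6] 0.85 z.015 [ 0.4837 -0.3341] z.075 [ 0.4774 -0.317 ]
   tri [ 0.4847 -0.3369 -0.0004]
spot wrist [305.7 358.7] 0.29 z.015 [ 0.4836 -0.3193] z.075 [ 0.4814 -0.2698]
spot side [204.2 168.3] 0.64 z.015 [0.5094 0.3365] z.075 [0.4627 0.23  ]
spot top [157.9 225.2] 0.72 z.015 [0.5285 0.348 ] z.075 [0.5201 0.3326]
   tri [0.4451 0.1038 0.3088]
dish wrist [427.2  80.3] 0.88 z.015 [0.6347 0.0616] z.075 [0.6119 0.0595]
dish side [298.4 200. ] 0.73 z.015 [0.6208 0.0537] z.075 [ 0.5613 -0.0204]
dish top [278.1 179.5] 0.74 z.015 [0.6417 0.0543] z.075 [0.6279 0.0528]
   tri [0.6367 0.0603 0.0078]
```

View pics/w14z.png

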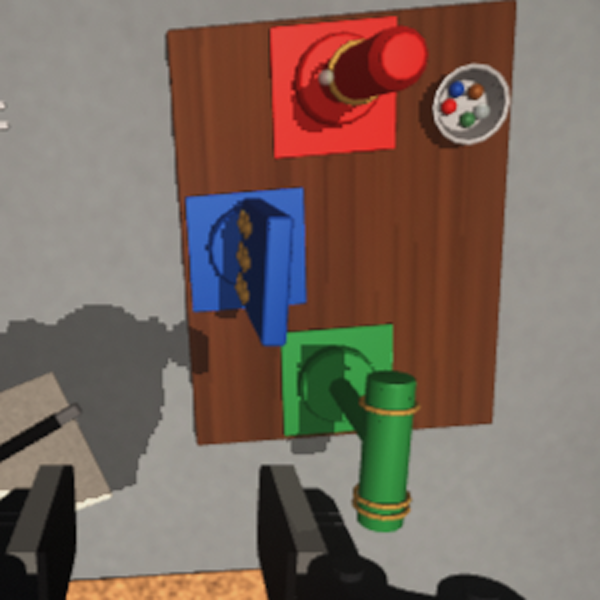

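All three bases sit centred on their own pads: red (338,85), blue (245,250), green (338,382) in the crop. The dish has not moved. Handing in.

```bash
python3 -c "from workcell import bot; print(bot.job_done())"
```

```text
the job is handed in; nothing more can be done
None
```

The job is handed in at about 63 s on the clock (no verdict was returned): the ring holder stands on the black disc, the three stands are upright on their own pads, and the last pictures show each within a few millimetres of centre, with the dish where it was.

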